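Seat the turntable head on its drive pin

ROBOT

A 6-joint arm with a two-finger parallel gripper is mounted at the origin on a cart in front of the work surface, level with it; the furniture and walls round the work are solid. World frame = base frame: x ahead of the robot, y to its left, z up, the work surface at z = 0. Lengths are in m, angles in rad, forces in N, time in s.
With the tool pointing down it reaches from about 0.35 to 0.775 m from the base axis. Payload 5.5 kg.
Tool frame: the origin (TCP) lies midway between the tips of the shut fingers; the grasp point (between the pads) lies grasp_offset behind it (grasp_offset is the distance from the TCP to the grasp point, in m); z points along the fingers, y is the line along which they close (so a half turn about z gives the same grasp; the last joint's range is limited). The gripper opens to 85 mm and grips with 20 to 120 N. Pads are 22 mm wide; open, the fingers measure 114 mm over their backs; the gripper's body (76 mm by 85 mm) begins 54 mm behind the grasp point. The pads swing forward as they close: fully open they stand 13 mm farther back than shut.
Start: joints at [-1.281, 0.313, 0.046, 1.304, 0, 1.431], TCP at [0.24, -0.523, 0.231] pointing down, gripper open.
Joint ranges: [-2.76, 2.76], [-0.86, 1.69], [-1.03, 1.26], [-2.2, 2.34], [-1.47, 1.5], [-3.14, 3.14]. Speed limits (rad/s): [2.57, 2.57, 3.14, 3.14, 3.14, 3.14].

INTERFACE

Orientations are given as a unit quaternion [w, x, y, z].
In Python, from workcell import * gives the robot as it stands.
- The arm moves only by the tool step_arm, never from a script. Its argument "deltas" is a list of rows, each a list of 7 numbers: the shift along the world's x, y, z in mm, then the turn, a rotation vector about the world's x, y, z in degrees, then the gripper's target within -1 to 1 (fully open at 1, half-way at 0, shut at -1). A call has 1 to 5 rows; each row shifts and turns the commanded pose from where the row before left it; what a row does not reach is not made up. A row lasts 1/10 s, in which the tool goes at most 50 mm and 8.59 degrees, less where a joint would pass 70% of its speed; a pose out of reach is approached as far as the arm can. A call is refused whole if a number of a shift passes 50 or a number of a turn 8.59, either way. A call with a gripper value outside its range is refused whole. The fingers move at their own pace and stop on an object; "newtons" is the grip in N (left out, the last holds). Time passes only in rows, so rows that do not move let the fingers close. It gives the time, the measured TCP pose, the force, the opening and the grip force at its end, in the units of the state.
- get_state(): the state, without advancing time (a new reading comes with each control period).
- read_camera(name): name is "scene" or "top" or "wrist"; returns a dict with "image" (384x512x3 uint8, red, green, blue), "z_map" (384x512 float32, m along the optical axis (not along the pixel's ray), 0 where there is no reading), "K" (3x3 intrinsics, pixels), "world_from_camera" (4x4, takes a point from camera to world coordinates). Camera axes: x right, y down, z forward; pixel columns grow to the right and rows downward; lengths in m; the calibration is good to about 2 mm. A picture is of the moment at which its call begins.
- hand_in(): hands the job in; it is judged then, once.
The state is a dict: "clock": time; "joint_pos": joint angles; "qvel": joint speeds; "tau": joint torques, N m; "tcp_pos": TCP position; "orientation": TCP orientation; "wrist_force": force on the tool from outside, world axes, zero at the start; "ft_torque": the same for the moment, N m; "finger_gap": finger opening in m; "grip_force": force on a finger pad.
Only numpy, scipy, OpenCV 4.12 (cv2) and the standard library are available. Lean on these libraries where they do the work, as an engineer would, in place of code of your own. Each camera call takes 0.05 s, during which the arm holds its last target. There are 200 camera calls.

TASK

The round metal head of the spraying turntable is riding high, off its drive pin. With a fingertip, push the head round by its bat pins until the notch in its rim stands over the drive pin (in line with the orange marker), then press the head straight down until it is fully home, and come away. Do not grip the bat pins, do not lift the head, do not shift the drive pin's stand, and leave the other things on the table alone.

Things in the scene. Friction and masses are not known exactly. Their poses are not given: they have to be found in the camera images.
- head_centre (a point): centre of the top face of the wheel head: a round level aluminium disc, 184 mm across and 14 mm thick, on the spindle of the spraying turntable. It is at first raised about 72 mm over the table (top face) and seats 14 mm lower. The spindle is upright and fixed in place. The head is flat round its centre, with three thin dark rings and a short orange line pointing to the notch
- notch (a point): middle of the notch (17 mm wide, open outward, 18 mm deep) in the head's rim, at the level of the top face, 82 mm from the spindle axis; turns with the head
- drive_pin_tip (a point): tip of the upright steel drive pin (10 mm across, round top), 82 mm from the spindle axis and 53 mm over the table, hidden under the head, fixed to the drive stand. A head that is not lined up lands on this pin after 5 mm: it resists more and more and, let go, comes back up to there
- wheel_head (a joint): angle of the head about the upright spindle (rad), counter-clockwise from above positive; 0 (or a whole turn) with the notch exactly over the drive pin. No stop; about 0.06 N m of friction, stays where it is left. The pin enters within about 0.04 rad of exact, its round top centres the head a little more
- sleeve (a joint): how far the head has been pushed down the spindle (m): 0 at the start, 0.014 fully home against its stop, negative when lifted. A stiff fit: takes about 6 N to push down and stays where it is left; does not spring back
- bat_pin_a: brass bat pin standing on the head, 13 mm across, 22 mm tall; origin at its foot on the head's top face, 62 mm from the axis, a quarter turn counter-clockwise from the notch (seen from above). A fingertip can push the head round by it
- bat_pin_b: the other bat pin, alike, opposite the first: a quarter turn clockwise from the notch
- oxide_jar_1: loose blue jar with a black screw lid, 54 mm across, 74 mm tall, near the turntable; origin under its centre; to be left alone
- test_tile_2: loose L-shaped orange-glazed test tile, 30x34 mm, 61 mm tall, near the turntable; origin under its centre; to be left alone
- bisque_bowl_1: loose cream unglazed bowl, 130 mm across, 63 mm tall; origin under its centre; to be left alone
- bisque_cup_1: loose cream unglazed beaker, 64 mm across, 79 mm tall; origin under its centre; to be left alone
- glazed_bowl: loose pale green glazed bowl, 104 mm across, 47 mm tall; origin under its centre; to be left alone
- masking_tape: loose roll of masking tape lying flat, 104 mm across, 24 mm tall; origin under its centre; to be left alone
- drive_stand: heavy grey iron stand (2 kg) on the table beside the turntable's foot: a flat foot 80 mm radially by 110 mm, 14 mm thick, with a block 37 mm tall that carries the drive pin. An orange marker on the block, 99 to 121 mm from the spindle axis, shows outside the head's rim in the pin's direction. Origin on the table 96 mm from the axis, x axis pointing away from the axis
Not all that is in view belongs to the job. Leave any red look-alike of the part that bears head_centre alone. What is shaped like the drive_stand but red is not meant.

How it is judged:
By the outcome, as a careful person would: the job done as asked, in the order asked, and still so for the second after the job is handed in, with the robot touching nothing.
It also fails if it takes over 58 s, if anything falls off the work surface, if the arm or the gripper's body presses on something with over 40 N, if the wrist force passes 120 N, or if a joint passes its speed limit or range.

## Working session

There is one attempt and no reset: what is moved stays moved. The work goes in short steps, Python scripts to look and compute and a tool call to move; the robot and the scene stay as the last step left them, time stands still between calls to the robot, and variables do not carry over. Pictures are saved under pics/ and viewed, at most 10 in all, crops included, and the job is handed in when it is done.

Besides the shell and the picture viewer there is one more tool, called after "Emit:" as name(argument=value, ...), one argument or row to a line, values as JSON. step_arm: Moves the arm, as the interface text tells. Its arguments: {"type":"object","properties":{"deltas":{"type":"array","items":{"type":"array","items":{"type":"number"}}},"newtons":{"type":"number"}},"required":["deltas"]}

```bash
mkdir -p pics; python3 - <<'E'
from workcell import *
import cv2,numpy as np
s=get_state();print(s['clock'],s['tcp_pos'],s['orientation'],s['finger_gap'])
for n in("top","scene"):
    r=read_camera(n);cv2.imwrite(f"pics/{n}0.png",cv2.cvtColor(r["image"],cv2.COLOR_RGB2BGR));np.savez(f"{n}0.npz",**r)
    print(n,r["K"][0],r["world_from_camera"].round(3).tolist())
E
```

```text
0.0 [ 0.23946421 -0.52222266  0.23043774] [-8.79719666e-04  9.76995518e-01  2.13258009e-01 -7.13006916e-05] 0.08557752628591685
top [472.57192743   0.         263.05419138] [[0.047, -0.882, 0.468, -0.427], [-0.999, -0.042, 0.02, 0.051], [0.002, -0.468, -0.883, 1.89], [0.0, 0.0, 0.0, 1.0]]
scene [422.11329201   0.         254.66943572] [[-0.667, -0.315, 0.675, -0.454], [-0.744, 0.299, -0.597, 0.98], [-0.014, -0.901, -0.434, 0.68], [0.0, 0.0, 0.0, 1.0]]
```

View pics/top0.png

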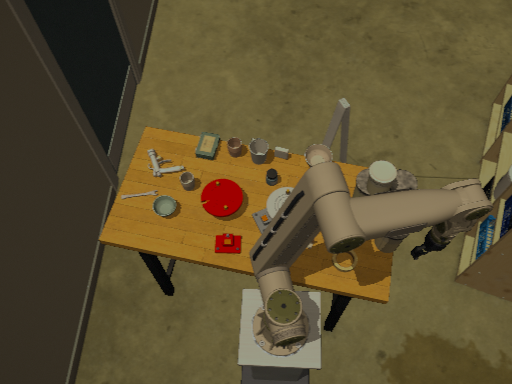

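View pics/scene0.png

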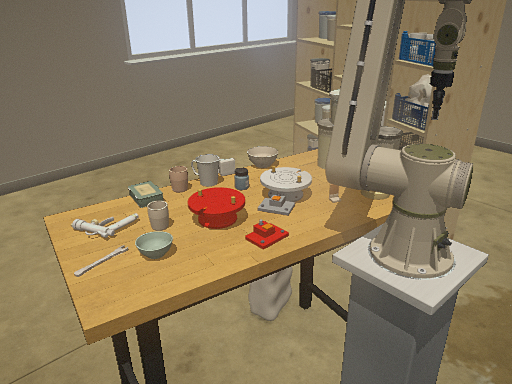

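The top view shows the real grey head near (283,203), partly hidden by the arm, and its stand at (262,220). In the scene view the head is at (286,180), the grey stand at (278,205), and the red decoys are to the left. I'll zoom in on the head.

```bash
cat > h.py <<'E'
import numpy as np
def ray(r,u,v,z):
    T=r["world_from_camera"];d=T[:3,:3]@np.linalg.solve(r["K"],[u,v,1.]);o=T[:3,3]
    return (o+d*(z-o[2])/d[2])[:2]
def pix(r,p):
    T=np.linalg.inv(r["world_from_camera"]);c=r["K"]@(T[:3,:3]@np.array(p)+T[:3,3]);return c[:2]/c[2]
E
python3 - <<'E'
import cv2,numpy as np
from h import *
a=cv2.imread("pics/scene0.png")[150:225,245:345];b=cv2.imread("pics/top0.png")[160:260,220:320]
cv2.imwrite("pics/z1.png",cv2.resize(a,(800,600),interpolation=cv2.INTER_CUBIC))
s=np.load("scene0.npz")
# head: low-saturation bright pixels at height ~0.072
T=s["world_from_camera"];z=s["z_map"];v,u=np.mgrid[:384,:512]
P=(np.stack([u,v,np.ones_like(u)],-1)@np.linalg.inv(s["K"]).T)*z[...,None]@T[:3,:3].T+T[:3,3]
m=(abs(P[...,2]-.072)<.006)&(u>255)&(u<318)&(v>160)&(v<203)
c=max(cv2.findContours(m.astype(np.uint8),0,1)[0],key=len)[:,0]
W=np.array([ray(s,*q,.072) for q in c]);print((W.max(0)+W.min(0))/2,np.ptp(W,axis=0),cv2.minEnclosingCircle(W.astype(np.float32)))
E
```

```text
[ 0.50128354 -0.00956887] [0.19085079 0.19129081] ((0.5013082027435303, -0.009141404181718826), 0.09917442500591278)
```

View pics/z1.png

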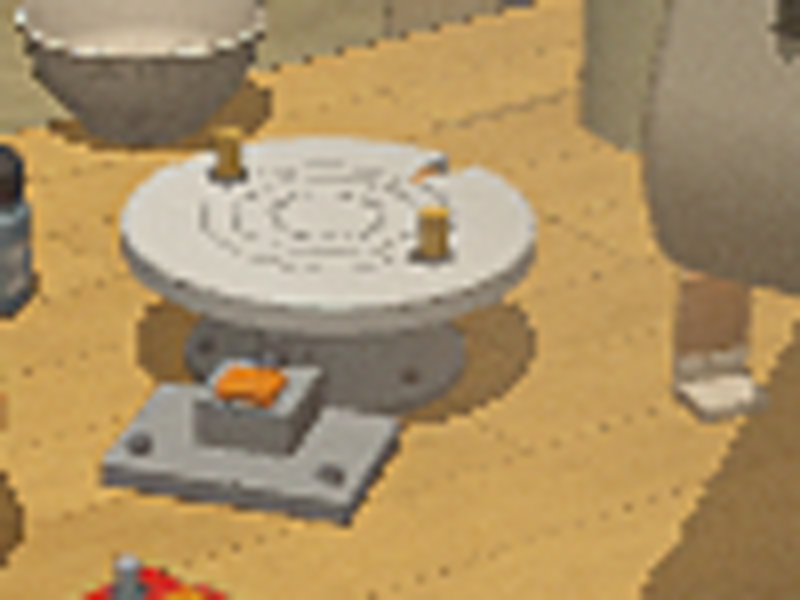

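The zoom shows the head clearly. The bat pin feet are at scene pixels (273.5,172) and (299,182), the notch at (299,170.5), and the orange marker at (276,198).

```bash
python3 - <<'E'
import numpy as np
from h import *
s=np.load("scene0.npz")
C=np.array([.501,-.0095])
for n,u,v,z in(("p1",273.5,172.1,.072),("p2",299,182,.072),("notch",299,170.8,.072),("mark",276.3,198,.05),("mark",276.3,198,.04)):
    w=ray(s,u,v,z);d=w-C;print(n,w.round(4),np.hypot(*d).round(4),np.degrees(np.arctan2(d[1],d[0])).round(1), s["z_map"][int(v),int(u)])
T=s["world_from_camera"];u,v=276,198;z=s["z_map"][v,u];print(T[:3,:3]@(np.linalg.solve(s["K"],[u,v,1])*z)+T[:3,3])
E
```

```text
p1 [ 0.5641 -0.0138] 0.0632 -3.9 1.5342
p2 [ 0.4405 -0.0168] 0.0609 -173.1 1.4474391
notch [ 0.5081 -0.0899] 0.0808 -85.0 1.5604466
mark [0.4375 0.0961] 0.1232 121.0 1.4162862
mark [0.4517 0.082 ] 0.104 118.3 1.4162862
[0.44684705 0.08826915 0.04390834]
```

Emit:
step_arm(
  deltas=[
    [8,20,4,0,0,3,-1],
    [14,36,4,0,0,3,-1],
    [14,38,4,0,0,3,-1],
    [14,38,4,0,0,3,-1],
    [14,38,4,0,0,3,-1],
  ],
)

```text
clock: 0.6
tcp_pos: [0.3037, -0.351, 0.251]
orientation: [-0.0, 0.941, 0.34, 0.0]
wrist_force: [0.6, 0.1, 0.3]
finger_gap: 0.0125
grip_force: 0.0
```

Emit:
step_arm(
  deltas=[
    [14,38,0,0,0,3,-1],
    [14,38,0,0,0,3,-1],
    [14,38,0,0,0,3,-1],
    [14,38,0,0,0,3,-1],
    [14,38,0,0,0,3,-1],
  ],
)

```text
clock: 1.1
tcp_pos: [0.3736, -0.1611, 0.2511]
orientation: [-0.0, 0.888, 0.46, -0.0]
wrist_force: [0.6, 0.1, -0.4]
finger_gap: -0.0001
grip_force: 0.0
```

Emit:
step_arm(
  deltas=[
    [14,38,0,0,0,3,-1],
    [14,36,0,0,0,3,-1],
    [14,36,0,0,0,3,-1],
    [14,36,0,0,0,3,-1],
    [14,28,0,0,0,3,-1],
  ],
)

```text
clock: 1.6
tcp_pos: [0.4435, 0.0134, 0.2511]
orientation: [-0.0, 0.82, 0.572, -0.0]
wrist_force: [0.3, -0.4, 0.1]
finger_gap: -0.0001
grip_force: 0.0
```

```bash
python3 - <<'E'
from workcell import *
import cv2,numpy as np
s=get_state();print(s['clock'],s['tcp_pos'],s['orientation'],s['finger_gap'],s['wrist_force'],s['joint_pos'])
A=[]
for n in("wrist","top"):
    r=read_camera(n);np.savez(f"{n}1.npz",**r);A.append(cv2.cvtColor(r["image"],cv2.COLOR_RGB2BGR))
cv2.imwrite("pics/w1.png",np.hstack([A[0],cv2.resize(A[1][160:256,238:310],(288,384),interpolation=cv2.INTER_CUBIC)]))
E
```

```text
1.6 [0.44351264 0.01335654 0.2511219 ] [-2.04512416e-04  8.20046455e-01  5.72296912e-01 -1.16298790e-04] -0.00011898520529121827 [ 0.30346312 -0.42138223  0.11087198] [-1.51275087e-01  5.33130365e-02 -2.25240632e-01  1.29269312e+00
  1.35973586e-04  1.77170934e+00]
```

View pics/w1.png

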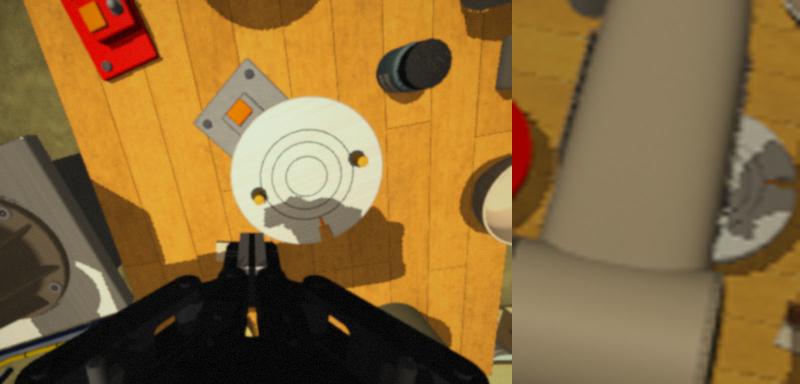

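The wrist view shows the head centred near (307,175), the notch at (323,228), and the marker at (239,111). The brass pins are at (259,198) and (362,161).

```bash
cat > meas.py <<'E'
import cv2,numpy as np
from h import *
def blobs(m,amin):
    n,_,st,ce=cv2.connectedComponentsWithStats(m.astype(np.uint8));return [(ce[i],st[i,4]) for i in range(1,n) if st[i,4]>=amin]
def meas(r,zt):
    hsv=cv2.cvtColor(r["image"],cv2.COLOR_RGB2HSV).astype(int);H,S,V=np.moveaxis(hsv,-1,0)
    T=r["world_from_camera"];v,u=np.mgrid[:384,:512]
    P=(np.stack([u,v,np.ones_like(u)],-1)@np.linalg.inv(r["K"]).T)*r["z_map"][...,None]@T[:3,:3].T+T[:3,3]
    near=np.hypot(P[...,0]-.501,P[...,1]+.011)<.14
    hd=near&(abs(P[...,2]-zt)<.006)
    c=max(cv2.findContours(hd.astype(np.uint8),0,1)[0],key=len)[:,0]
    W=np.array([ray(r,*q,zt) for q in c])
    W=W[abs(np.hypot(*(W-[.501,-.0115]).T)-.092)<.006]
    A=np.c_[2*W,np.ones(len(W))];x=np.linalg.lstsq(A,(W**2).sum(1),rcond=None)[0]
    print("head",x[:2].round(4),np.sqrt(x[2]+x[:2]@x[:2]).round(4),len(W));C=x[:2]
    def show(n,ce,z,a):
        w=ray(r,*ce,z);d=w-C;print(n,ce.round(1),w.round(4),"r",np.hypot(*d).round(4),"ang",np.degrees(np.arctan2(d[1],d[0])).round(2),a)
    sat=near&(S>140)&(V>90)
    for ce,a in blobs(sat&(P[...,2]>zt+.008)&(P[...,2]<zt+.04),5): show("pin",ce,zt+.019,a)
    for ce,a in blobs(sat&(H<=16)&(abs(P[...,2]-.05)<.012)&(P[...,1]>.05),10):
        zz=np.median(P[int(ce[1])-1:int(ce[1])+2,int(ce[0])-1:int(ce[0])+2,2]);print(zz);show("mark",ce,zz,a)
    return C
E
python3 - <<'E'
from meas import *
r=np.load("wrist1.npz");C=meas(r,.072)
for u,v in((323,229),(321,220)):
    d=ray(r,u,v,.072)-C;print("notch",np.hypot(*d),np.degrees(np.arctan2(d[1],d[0])))
E
```

```text
head [ 0.5044 -0.0134] 0.0909 418
pin [360.8 159.9] [ 0.5654 -0.011 ] r 0.061 ang 2.28 123
pin [258.3 198. ] [ 0.4427 -0.014 ] r 0.0617 ang -179.46 100
0.04239350626178262
mark [241.  112.4] [0.4557 0.0819] r 0.107 ang 117.09 202
notch 0.07546125630478295 -89.6607355359289
notch 0.06240779976148629 -88.67594747274295
```

```bash
python3 - <<'E'
import numpy as np
C=np.array([504,-13]);a=[157]+list(range(160,350,8))+[350]
P=np.array([C+62*np.array([np.cos(np.radians(x)),np.sin(np.radians(x))]) for x in a])
R=P.round(0);print(R[0])
for i in range(1,len(a)):print((R[i]-R[i-1]).astype(int).tolist(),a[i]-a[i-1],a[i],R[i])
E
```

```text
[447.  11.]
[-1, -3] 3 160 [446.   8.]
[-3, -8] 8 168 [443.  -0.]
[-1, -9] 8 176 [442.  -9.]
[0, -8] 8 184 [442. -17.]
[1, -9] 8 192 [443. -26.]
[3, -8] 8 200 [446. -34.]
[3, -8] 8 208 [449. -42.]
[5, -7] 8 216 [454. -49.]
[5, -7] 8 224 [459. -56.]
[7, -6] 8 232 [466. -62.]
[7, -5] 8 240 [473. -67.]
[8, -3] 8 248 [481. -70.]
[8, -3] 8 256 [489. -73.]
[9, -2] 8 264 [498. -75.]
[8, 0] 8 272 [506. -75.]
[9, 1] 8 280 [515. -74.]
[8, 2] 8 288 [523. -72.]
[8, 3] 8 296 [531. -69.]
[8, 5] 8 304 [539. -64.]
[6, 5] 8 312 [545. -59.]
[6, 6] 8 320 [551. -53.]
[6, 7] 8 328 [557. -46.]
[4, 8] 8 336 [561. -38.]
[3, 8] 8 344 [564. -30.]
[1, 6] 6 350 [565. -24.]
```

Emit:
step_arm(
  deltas=[
    [3,-2,-45,0,0,0,-1],
    [0,0,-45,0,0,0,-1],
    [0,0,-45,0,0,0,-1],
    [0,0,-25,0,0,0,-1],
    [0,0,-10,0,0,0,-1],
  ],
)

```text
clock: 2.2
tcp_pos: [0.4438, 0.0091, 0.0785]
orientation: [-0.002, 0.821, 0.57, -0.002]
wrist_force: [0.3, 0.9, 0.5]
finger_gap: 0.0002
grip_force: 0.0
```

Emit:
step_arm(
  deltas=[
    [1,-3,1,0,0,3,-1],
    [-2,-7,0,0,0,8,-1],
    [-1,-9,0,0,0,8,-1],
    [0,-8,0,0,0,8,-1],
    [1,-9,0,0,0,8,-1],
  ],
)

```text
clock: 2.7
tcp_pos: [0.4459, -0.0271, 0.0832]
orientation: [0.0, 0.609, 0.793, 0.001]
wrist_force: [0.2, 2.2, -1.2]
finger_gap: -0.0001
grip_force: 0.9
```

Emit:
step_arm(
  deltas=[
    [2,-8,-1,0,0,8,-1],
    [3,-8,-1,0,0,8,-1],
    [4,-7,0,0,0,8,-1],
    [5,-7,0,0,0,8,-1],
    [7,-6,0,0,0,8,-1],
  ],
)

```text
clock: 3.2
tcp_pos: [0.4668, -0.0633, 0.0813]
orientation: [0.0, 0.301, 0.953, 0.0]
wrist_force: [-0.3, 1.7, 0.6]
finger_gap: 0.0001
grip_force: 0.9
```

Emit:
step_arm(
  deltas=[
    [7,-5,0,0,0,8,-1],
    [8,-3,0,0,0,8,-1],
    [8,-3,0,0,0,8,-1],
    [9,-2,0,0,0,8,-1],
    [8,0,0,0,0,8,-1],
  ],
)

```text
clock: 3.7
tcp_pos: [0.5069, -0.0765, 0.0813]
orientation: [0.0, -0.043, 0.999, -0.0]
wrist_force: [-2.2, -0.3, 0.1]
finger_gap: -0.0001
grip_force: 0.7
```

Emit:
step_arm(
  deltas=[
    [9,1,0,0,0,8,-1],
    [8,2,0,0,0,8,-1],
    [8,3,0,0,0,8,-1],
    [8,5,0,0,0,8,-1],
    [6,5,0,0,0,8,-1],
  ],
)

```text
clock: 4.2
tcp_pos: [0.5461, -0.0605, 0.0813]
orientation: [0.0, -0.382, 0.924, -0.0]
wrist_force: [-0.6, -1.0, 0.1]
finger_gap: -0.0002
grip_force: 0.6
```

Emit:
step_arm(
  deltas=[
    [6,6,0,0,0,8,-1],
    [5,7,0,0,0,8,-1],
    [3,7,0,0,0,7,-1],
    [2,5,0,0,0,5,-1],
    [1,3,0,0,0,3,-1],
  ],
)

```text
clock: 4.7
tcp_pos: [0.5636, -0.0324, 0.0815]
orientation: [0.0, -0.614, 0.789, -0.001]
wrist_force: [0.4, -1.3, -0.1]
finger_gap: -0.0002
grip_force: 0.5
```

```bash
python3 - <<'E'
from workcell import *
from meas import *
s=get_state();print(s['clock'],s['tcp_pos'],s['orientation'],s['wrist_force'])
A=[]
for n in("wrist","scene"):
    r=read_camera(n);np.savez(f"{n}2.npz",**r);A.append(cv2.cvtColor(r["image"],cv2.COLOR_RGB2BGR));print(n)
    try: meas(r,.072)
    except Exception as e:print(e)
cv2.imwrite("pics/w2.png",np.hstack([A[0],cv2.resize(A[1][144:216,250:304],(288,384),interpolation=cv2.INTER_CUBIC)]))
E
```

```text
4.7 [ 0.5636265  -0.03242     0.08154675] [ 3.45302880e-04 -6.14013574e-01  7.89294791e-01 -9.72277831e-04] [ 0.3648571  -1.34158659 -0.06240954]
wrist
head [ 0.5044 -0.0155] 0.0905 554
pin [482.8 238.6] [ 0.4409 -0.0118] r 0.0636 ang 176.69 368
scene
head [ 0.5003 -0.0111] 0.0932 94
pin [273.2 167.8] [ 0.5618 -0.0096] r 0.0615 ang 1.37 13
pin [298.5 178. ] [ 0.4362 -0.0087] r 0.0641 ang 177.86 10
0.04447293520246631
mark [275.7 197.7] [0.4484 0.088 ] r 0.1118 ang 117.65 30
```

View pics/w2.png

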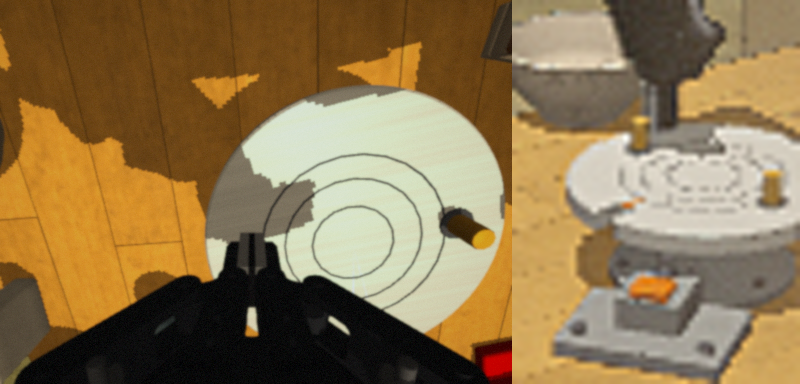

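The wrist view shows pin A at (482,239). In the scene crop the notch sits about 28° short of the marker. I'll push about 24° more, then lift and look.

Emit:
step_arm(
  deltas=[
    [1.5,7,0,0,0,6.5,-1],
    [0.7,7,0,0,0,6.5,-1],
    [0,6,0,0,0,5.5,-1],
    [-0.2,4,0,0,0,3.5,-1],
    [-0.2,2,0,0,0,2,-1],
  ],
)

```text
clock: 5.3
tcp_pos: [0.5651, -0.0062, 0.0812]
orientation: [-0.0, 0.764, -0.645, 0.001]
wrist_force: [0.8, -1.0, 0.6]
finger_gap: -0.0001
grip_force: 0.4
```

Emit:
step_arm(
  deltas=[
    [0,0,0,0,0,0,-1],
    [0,-8,0,0,0,0,-1],
    [-20,-8,40,0,0,-8,-1],
    [-40,-15,50,0,0,-8,-1],
    [-40,-15,50,0,0,-8,-1],
  ],
)

```text
clock: 5.8
tcp_pos: [0.4824, -0.0455, 0.1973]
orientation: [-0.0, -0.61, 0.792, 0.0]
wrist_force: [0.8, -0.6, 0.2]
finger_gap: 0.0001
grip_force: 0.0
```

Emit:
step_arm(
  deltas=[
    [-30,-20,20,0,0,-8,-1],
    [-20,-20,10,0,0,-8,-1],
    [0,-10,0,0,0,-8,-1],
    [0,0,0,0,0,-8,-1],
    [0,0,0,0,0,0,-1],
  ],
)

```text
clock: 6.3
tcp_pos: [0.4332, -0.0956, 0.2268]
orientation: [0.0, -0.37, 0.929, -0.0]
wrist_force: [-0.5, -0.2, -1.2]
finger_gap: -0.0003
grip_force: 0.0
```

```bash
python3 - <<'E'
from workcell import *
from meas import *
s=get_state();print(s['clock'],s['tcp_pos'],s['orientation'],s['wrist_force'])
A=[]
for n in("wrist","scene"):
    r=read_camera(n);np.savez(f"{n}3.npz",**r);A.append(cv2.cvtColor(r["image"],cv2.COLOR_RGB2BGR));print(n)
    try: meas(r,.072)
    except Exception as e:print(e)
cv2.imwrite("pics/w3.png",np.hstack([A[0],cv2.resize(A[1][144:216,250:304],(288,384),interpolation=cv2.INTER_CUBIC)]))
E
```

```text
6.3 [ 0.43324232 -0.09556556  0.22679493] [ 2.10320540e-04 -3.70082088e-01  9.28999006e-01 -2.22897280e-04] [-0.46578879 -0.17447473 -1.17047538]
wrist
head [ 0.5021 -0.0159] 0.0903 247
pin [280.2 224. ] [ 0.4468 -0.0395] r 0.0602 ang -156.84 98
0.04293812964622823
mark [338.2 267.8] [0.4506 0.0843] r 0.1126 ang 117.26 192
scene
head [ 0.5005 -0.0111] 0.0932 103
pin [269.2 169.8] [0.5582 0.0134] r 0.0627 ang 22.97 12
pin [302.5 175.4] [ 0.442  -0.0353] r 0.0633 ang -157.54 8
0.04473196210705477
mark [276.  197.7] [0.4475 0.0878] r 0.1121 ang 118.17 30
```

View pics/w3.png

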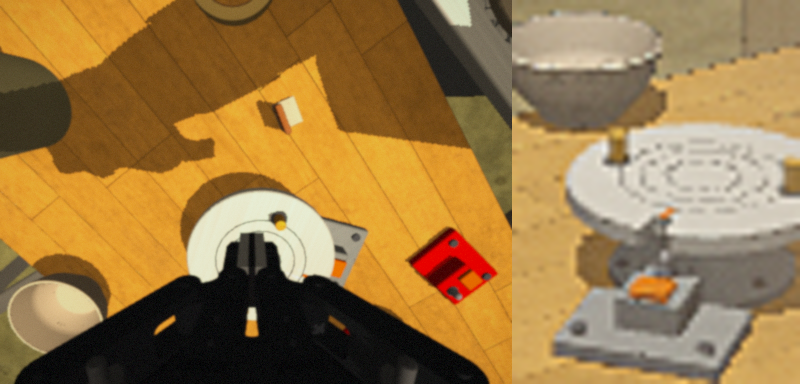

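The wrist view has the marker at (340,268), partly masked. In the scene crop the notch is only a few degrees short of the marker. I'll reposition past the head for a clear wrist view.

Emit:
step_arm(
  deltas=[
    [30,10,4,0,0,5,-1],
    [38,12,4,0,0,5,-1],
    [38,12,4,0,0,5,-1],
    [30,10,4,0,0,5,-1],
    [14,4,0,0,0,0,-1],
  ],
)

```text
clock: 6.9
tcp_pos: [0.5862, -0.0454, 0.2419]
orientation: [0.0, -0.53, 0.848, -0.0]
wrist_force: [-0.4, 0.3, 0.4]
finger_gap: -0.0001
grip_force: 0.0
```

```bash
python3 - <<'E'
from workcell import *
from meas import *
r=read_camera("wrist");np.savez("wrist4.npz",**r);meas(r,.072)
s=get_state();print(s['clock'],s['tcp_pos'],s['orientation'],s['qvel'].round(3) if hasattr(s['qvel'],'round') else s['qvel'])
cv2.imwrite("pics/w4.png",cv2.cvtColor(r["image"],cv2.COLOR_RGB2BGR))
E
```

```text
head [ 0.5045 -0.0147] 0.091 416
pin [374.1 127.3] [ 0.4475 -0.0392] r 0.062 ang -156.7 105
pin [292.8 211.3] [0.5611 0.0104] r 0.0619 ang 23.93 83
0.04280876212043766
mark [382.3 212. ] [0.4552 0.0848] r 0.1111 ang 116.34 220
6.95 [ 0.58705517 -0.04523863  0.2413823 ] [ 5.57801398e-04 -5.29258430e-01  8.48460489e-01 -4.66954447e-05] [-0.024 -0.045 -0.081  0.005 -0.011 -0.008]
```

View pics/w4.png

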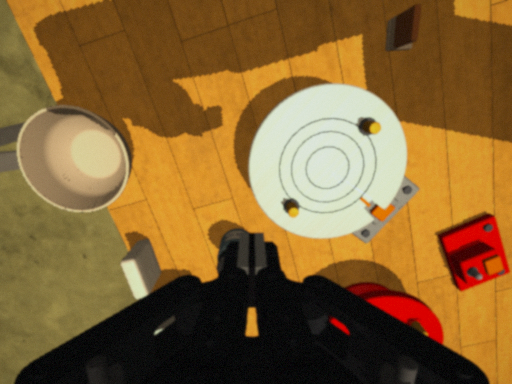

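The view is clear: pins at (372,127) and (291,209), the orange line, notch and marker near (380,212), and the stand's outer bolts near (366,234) and (407,190). I'll cross-check the stand's direction from its bolt line.

```bash
python3 - <<'E'
from meas import *
for f,C,pts in(("wrist4",(.5043,-.0144),[(365,234),(407,189)]),("wrist1",(.504,-.0125),[(207.5,124),(249.5,74)])):
    r=np.load(f+".npz");g=cv2.cvtColor(r["image"],cv2.COLOR_RGB2GRAY).astype(float)
    W=[]
    for u,v in pts:
        u0,v0=int(u)-6,int(v)-6;p=g[v0:v0+13,u0:u0+13];yy,xx=np.mgrid[:13,:13];w=np.clip(np.median(p)-25-p,0,None)*(np.hypot(xx-6,yy-6)<6)
        W.append(ray(r,u0+(w*xx).sum()/w.sum(),v0+(w*yy).sum()/w.sum(),.015))
    a,b=W;d=b-a;m=(a+b)/2-C
    print(f,np.array(W).round(4).tolist(),"dist",np.hypot(*d),"normal",np.degrees(np.arctan2(d[1],d[0]))%180+np.array([-90,90]),"mid ang",np.degrees(np.arctan2(m[1],m[0])),np.hypot(*m))
r=np.load("wrist4.npz")
hsv=cv2.cvtColor(r["image"],cv2.COLOR_RGB2HSV).astype(int);m=(hsv[...,0]<16)&(hsv[...,1]>190)&(hsv[...,2]>150)
for v in range(194,224):print(v,''.join('#' if x else '.' for x in m[v,355:400]))
E
```

```text
wrist4 [[0.4811, 0.1214], [0.4066, 0.0824]] dist 0.08405000946386285 normal [-62.38581846 117.61418154] mid ang 117.44801629669796 0.13107249092447593
wrist1 [[0.4066, 0.0832], [0.4811, 0.1215]] dist 0.08375204759451793 normal [-62.75675625 117.24324375] mid ang 117.6377803905948 0.12961673338601815
194 .............................................
195 .............................................
196 .............................................
197 .............................................
198 .............................................
199 .............................................
200 .............................................
201 .............................................
202 .............................................
203 .............................................
204 ..............#..............................
205 ...................................##........
206 ......................#...........#.##.......
207 .....................####........#..###......
208 .....................##.........#.....#......
209 ....................##.....#...#......#......
210 ...................###......###...##.#.......
211 ..................##................#........
212 .................##.............##.#.........
213 .................##...............#..........
214 ..................#...........##.#...........
215 ...................##.......#...#............
216 ....................##....#....#.............
217 ......................###.#...#..............
218 .......................###...#...............
219 ........................##.##................
220 ..........................##.................
221 .............................................
222 .............................................
223 .............................................
```

Emit:
step_arm(
  deltas=[
    [-12,14,0,0,0,8,-1],
    [-10,15,-40,0,0,8,-1],
    [0,0,-50,0,0,8,-1],
    [0,0,-45,0,0,8,-1],
    [0,0,-22,0,0,7,-1],
  ],
)

```text
clock: 7.45
tcp_pos: [0.558, -0.0168, 0.0811]
orientation: [0.002, 0.783, -0.622, -0.003]
wrist_force: [-0.0, -0.2, 0.4]
finger_gap: 0.0001
grip_force: 0.0
```

Emit:
step_arm(
  deltas=[
    [0,0,-1,0,0,0,-1],
    [0,0,0,0,0,0,-1],
  ],
)

```text
clock: 7.65
tcp_pos: [0.5612, -0.0175, 0.0845]
orientation: [0.0, 0.78, -0.626, -0.0]
wrist_force: [1.0, -0.2, 1.0]
finger_gap: 0.0002
grip_force: 0.0
```

Emit:
step_arm(
  deltas=[
    [3.5,6,-2.5,0,0,1,-1],
    [0,4,0,0,0,0,-1],
    [0,3,0,0,0,0,-1],
    [0,1.5,0,0,0,0,-1],
    [0,0.8,0,0,0,0,-1],
  ],
)

```text
clock: 8.15
tcp_pos: [0.5655, -0.0022, 0.0825]
orientation: [-0.0, 0.786, -0.618, 0.001]
wrist_force: [0.4, -0.8, 1.2]
finger_gap: -0.0
grip_force: 0.5
```

Emit:
step_arm(
  deltas=[
    [0,0,0,0,0,0,-1],
  ],
)

```text
clock: 8.25
tcp_pos: [0.5653, -0.0022, 0.0822]
orientation: [-0.0, 0.786, -0.618, 0.0]
wrist_force: [-0.2, 0.0, 0.3]
finger_gap: -0.0002
grip_force: 0.3
```

Emit:
step_arm(
  deltas=[
    [0,-8,0,0,0,0,-1],
    [0,-2,40,0,0,-8,-1],
    [10,-11,50,0,0,-8,-1],
    [10,-11,50,0,0,-8,-1],
    [2,-11,18,0,0,-8,-1],
  ],
)

```text
clock: 8.75
tcp_pos: [0.5888, -0.0456, 0.241]
orientation: [0.003, -0.583, 0.813, -0.003]
wrist_force: [0.8, -0.3, -0.2]
finger_gap: 0.0002
grip_force: 0.0
```

Emit:
step_arm(
  deltas=[
    [0,0,0,0,0,-6,-1],
    [0,0,0,0,0,0,-1],
  ],
)

```text
clock: 8.95
tcp_pos: [0.5866, -0.0453, 0.2364]
orientation: [0.0, -0.541, 0.841, -0.0]
wrist_force: [1.2, 0.7, -0.1]
finger_gap: 0.0002
grip_force: 0.0
```

```bash
python3 - <<'E'
from workcell import *
from meas import *
r=read_camera("wrist");meas(r,.072)
s=get_state();print(s['clock'],s['tcp_pos'],s['orientation'])
a=cv2.cvtColor(r["image"],cv2.COLOR_RGB2BGR)[70:250,240:430];cv2.imwrite("pics/w5.png",cv2.resize(a,None,fx=3.2,fy=3.2,interpolation=cv2.INTER_CUBIC))
r=read_camera("scene");meas(r,.072)
E
```

```text
head [ 0.5045 -0.0148] 0.091 426
pin [375.2 128.6] [ 0.4493 -0.0426] r 0.0619 ang -153.23 115
pin [295.4 215.9] [0.5594 0.0137] r 0.0618 ang 27.42 87
0.04291784549667493
mark [383.4 215.5] [0.454  0.0833] r 0.1104 ang 117.24 236
9.0 [ 0.58601364 -0.0449117   0.2354866 ] [-1.54381269e-04 -5.42512018e-01  8.40047990e-01  2.46354546e-04]
head [ 0.5009 -0.0113] 0.0929 100
pin [269.2 170.8] [0.5515 0.0197] r 0.0594 ang 31.48 12
pin [302.4 174.2] [ 0.4491 -0.0426] r 0.0605 ang -148.79 5
0.044475641614870165
mark [275.8 197.6] [0.4485 0.0876] r 0.1119 ang 117.94 30
```

View pics/w5.png

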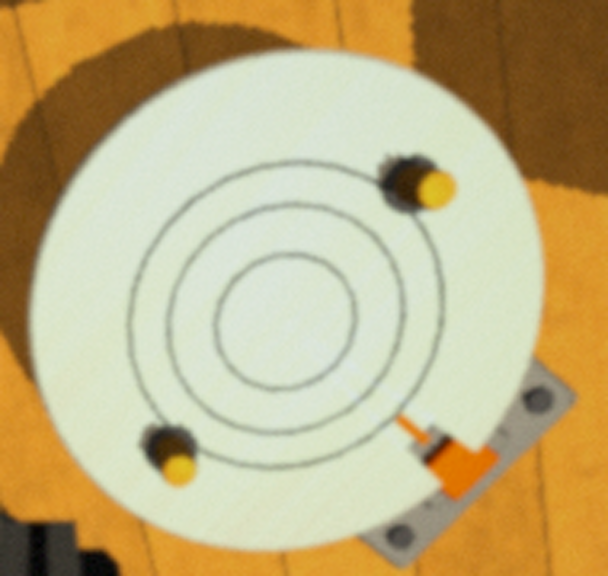

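The crop shows the marker visible through the notch at (455,465), so they are in line. The measured pin axis is 27.1° against a target of 27.5°. Next I press down at the centre.

Emit:
step_arm(
  deltas=[
    [-40,16,-20,0,0,0,-1],
    [-42,16,-30,0,0,0,-1],
    [0,0,-45,0,0,0,-1],
    [0,0,-35,0,0,0,-1],
    [0,0,-15,0,0,0,-1],
  ],
)

```text
clock: 9.55
tcp_pos: [0.5036, -0.0126, 0.0889]
orientation: [-0.002, -0.543, 0.84, 0.002]
wrist_force: [-0.4, 0.1, 0.5]
finger_gap: 0.0002
grip_force: 0.0
```

Emit:
step_arm(
  deltas=[
    [0,0,0,0,0,0,-1],
    [0,0,0,0,0,0,-1],
  ],
)

```text
clock: 9.75
tcp_pos: [0.5069, -0.0134, 0.0927]
orientation: [-0.001, -0.542, 0.84, 0.001]
wrist_force: [0.3, 0.6, 0.3]
finger_gap: 0.0002
grip_force: 0.0
```

Emit:
step_arm(
  deltas=[
    [-2,0,-8,0,0,0,-1],
    [0,0,-6,0,0,0,-1],
    [0,0,-4,0,0,0,-1],
    [0,0,-3,0,0,0,-1],
    [0,0,-2,0,0,0,-1],
  ],
)

```text
clock: 10.25
tcp_pos: [0.5055, -0.0136, 0.0702]
orientation: [0.0, -0.542, 0.84, -0.0]
wrist_force: [-1.8, -0.1, 6.8]
finger_gap: -0.0003
grip_force: 3.1
```

Emit:
step_arm(
  deltas=[
    [0,0,-2,0,0,0,-1],
    [0,0,-2,0,0,0,-1],
    [0,0,-2,0,0,0,-1],
  ],
)

```text
clock: 10.55
tcp_pos: [0.5054, -0.0136, 0.0646]
orientation: [0.0, -0.542, 0.84, -0.0]
wrist_force: [-2.3, 0.5, 5.7]
finger_gap: 0.0004
grip_force: 3.1
```

Emit:
step_arm(
  deltas=[
    [0,0,-2,0,0,0,-1],
    [0,0,-2,0,0,0,-1],
    [0,0,-1,0,0,0,-1],
  ],
)

```text
clock: 10.85
tcp_pos: [0.5055, -0.0135, 0.0595]
orientation: [0.0, -0.542, 0.84, -0.0]
wrist_force: [-1.4, 1.2, 5.9]
finger_gap: 0.0003
grip_force: 3.1
```

Emit:
step_arm(
  deltas=[
    [0,0,-1,0,0,0,-1],
    [0,0,-1,0,0,0,-1],
    [0,0,-1,0,0,0,-1],
  ],
)

```text
clock: 11.15
tcp_pos: [0.5056, -0.0136, 0.0578]
orientation: [0.0, -0.542, 0.84, -0.0]
wrist_force: [-6.8, 1.0, 22.0]
finger_gap: -0.0001
grip_force: 11.5
```

Home: 22 N against the stop at z = 0.058. Now I come straight up and check.

Emit:
step_arm(
  deltas=[
    [0,0,5,0,0,0,-1],
    [0,0,30,0,0,0,-1],
    [0,0,50,0,0,0,-1],
    [40,-16,50,0,0,0,-1],
    [40,-16,40,0,0,0,-1],
  ],
)

```text
clock: 11.65
tcp_pos: [0.5701, -0.0391, 0.2158]
orientation: [0.001, -0.542, 0.84, -0.001]
wrist_force: [1.5, -0.9, -0.2]
finger_gap: -0.0001
grip_force: 0.0
```

Emit:
step_arm(
  deltas=[
    [0,0,0,0,0,0,-1],
    [0,0,0,0,0,0,-1],
  ],
)

```text
clock: 11.85
tcp_pos: [0.5708, -0.0397, 0.2133]
orientation: [0.001, -0.542, 0.841, -0.001]
wrist_force: [-0.2, 1.2, 0.0]
finger_gap: -0.0
grip_force: 0.0
```

```bash
python3 - <<'E'
from workcell import *
from meas import *
A=[]
for n in("wrist","scene"):
    r=read_camera(n);meas(r,.058);A.append(cv2.cvtColor(r["image"],cv2.COLOR_RGB2BGR))
    T=r["world_from_camera"]
    if n=="wrist":
        u,v=pix(r,(.49,-.03,.058)).astype(int);z=r["z_map"][v,u];print("top z",(T[:3,:3]@(np.linalg.solve(r["K"],[u,v,1])*z)+T[:3,3])[2])
s=get_state();print(s['clock'],s['tcp_pos'],s['wrist_force'])
cv2.imwrite("pics/w6.png",np.hstack([A[0],cv2.resize(A[1][144:216,250:304],(288,384),interpolation=cv2.INTER_CUBIC)]))
E
```

```text
head [ 0.5045 -0.0147] 0.091 441
pin [362.3 131. ] [ 0.4492 -0.0426] r 0.0619 ang -153.17 119
pin [281.4 220.4] [0.5595 0.0137] r 0.062 ang 27.31 90
0.04327074439274592
mark [378.1 223.3] [0.4541 0.0822] r 0.1092 ang 117.49 326
top z 0.057410805264802856
head [ 0.5005 -0.0111] 0.0924 103
pin [269.2 173.8] [0.5554 0.016 ] r 0.0612 ang 26.25 12
pin [302.5 179. ] [ 0.442 -0.036] r 0.0636 ang -156.99 10
0.04515216186389848
mark [275.9 197.6] [0.4473 0.0885] r 0.1129 ang 118.13 31
11.95 [ 0.56818032 -0.03889969  0.21131219] [ 0.08433412 -0.93615099  0.39078181]
```

View pics/w6.png

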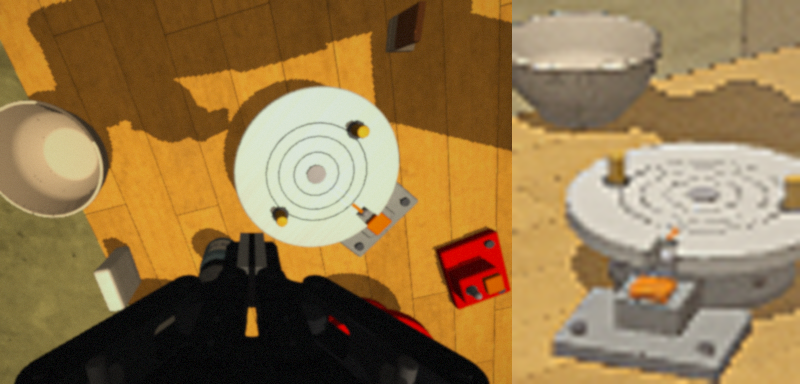

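The head is down with its top at 57.4 mm. The drive pin shows in the notch at (365,212), the spindle end at (316,173), and the stand has not moved. Handing in.

```bash
python3 -c "
from workcell import *
print(hand_in())"
```

```text
the job is handed in; nothing more can be done
None
```

The head was pushed round by its bat pins until the notch lined up with the drive pin, then pressed fully home (top measured at 57 mm against about 58 mm expected). The arm is clear and the job is handed in at about 12 s; no verdict was returned.

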